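Feel out the release groove of a circuit-board jig and hold its key down

ROBOT

A 7-joint arm with a two-finger parallel gripper is mounted at the origin on the work surface. World frame = base frame: x ahead of the robot, y to its left, z up, the work surface at z = 0. Lengths are in mm, angles in rad, forces in N, time in s.
With the tool pointing down it reaches from about 400 to 875 mm from the base axis. Payload 4.4 kg.
Tool frame: the origin (TCP) lies midway between the tips of the shut fingers; the grasp point (between the pads) lies 19 mm behind it; z points along the fingers, y is the line along which they close (so a half turn about z gives the same grasp; the last joint's range is limited). The gripper opens to 85 mm and grips with 20 to 120 N. Pads are 22 mm wide; open, the fingers measure 114 mm over their backs; the gripper's body (76 mm by 85 mm) begins 54 mm behind the grasp point. The pads swing forward as they close: fully open they stand 13 mm farther back than shut.
Start: joints at [1.121, 0.628, 0.038, 1.517, -0.027, 0.996, -0.02], TCP at [243.418, -602.715, 231.313] pointing down, gripper open.
Joint ranges: [-3.06, 3.06], [-0.37, 2.12], [-1.25, 1.32], [0.18, 2.47], [-1.1, 4.24], [0.23, 1.98], [-2.94, 2.94]. Speed limits (rad/s): [2.57, 2.57, 3.14, 3.14, 3.14, 3.14, 3.14].

INTERFACE

Orientations are given as [roll, pitch, yaw] about the fixed x, y, z axes, in that order (R = Rz(yaw) Ry(pitch) Rx(roll)).
In Python, from cell import ctrl gives the robot as it stands.
- The arm moves only by the shell command python3 -m handwheel 'ROWS'. ROWS is JSON, a list of rows, each a list of 3 entries, a list of its own where there are three numbers: the turn, a rotation vector about the tool's x, y, z in degrees, then the shift along the tool's x, y, z in m, then the closure, from 0 (fully open) to 1 (shut). A call has 1 to 5 rows; each row shifts and turns the commanded pose from where the row before left it, along the tool's axes as they then stand; what a row does not reach is not made up. A row lasts 1/12 s, in which the tool goes at most 41.7 mm and 7.16 degrees, less where a joint would pass 70% of its speed; a pose out of reach is approached as far as the arm can. A call is refused whole if a number of a shift passes 0.0417 or a number of a turn 7.16, either way. A call with a gripper value outside its range is refused whole. The fingers move at their own pace and stop on an object; the grip force is fixed at half the most. Time passes only in rows, so rows that do not move let the fingers close. It gives the time, the measured TCP pose, the force, the opening and the grip force at its end, in the units of the state.
- ctrl.read_state(): the state, without advancing time (a new reading comes with each control period).
- ctrl.get_image(name): name is "scene" or "top"; returns a dict with "pixels" (480x640x3 uint8, red, green, blue), "fx", "fy", "cx", "cy" (pixels), "pose" (4x4, takes a point from camera to world coordinates). Camera axes: x right, y up, looking along -z (the intrinsics and any distortion apply to the point x, -y, -z); pixel columns grow to the right and rows downward; lengths in mm; the calibration is good to about 2 mm. A picture is of the moment at which its call begins. There is no depth.
- ctrl.finish_job(): hands the job in; it is judged then, once.
The state is a dict: "clock": time; "qpos": joint angles; "qd": joint speeds; "tau": joint torques, N m; "eef_pos": TCP position; "tool_rot": TCP orientation; "force": force on the tool from outside, world axes, zero at the start; "torque": the same for the moment, N m; "width": finger opening in mm; "gripper_force": force on a finger pad.
Only numpy, scipy, OpenCV 4.12 (cv2) and the standard library are available. Lean on these libraries where they do the work, as an engineer would, in place of code of your own. Each camera call takes 0.05 s, during which the arm holds its last target. There are 200 camera calls.

TASK

Open the jaw of the circuit-board jig with its hidden release: put a fingertip on top of the front rail's first block, beside the round post, and slide it along the top of the rail, over the second block and on, until it drops into the release groove; then press the spring key inside the groove fully down. Finish while still holding the key down, so that the jaw stays open. Only touch and press: grasp or lift nothing, and leave the board and the things around the jig where they are.

Things in the scene. Friction and masses are not known exactly. Their poses are not given: they have to be found in the camera images.
- jig: Black board-holding jig fixed to the table: base plate x -25..180, y -170..170 mm, 20 thick. Origin: on the table surface under the middle of its front rail. x: across the rail, away from the robot; y: along the rail to the left; z up. The rail is a flat-topped aluminium bar of flush blocks with fine dark seams, x -15..15, y -146..146, its top 50 mm above the table.
- rail_mid (a point): Middle of the rail's top (jig 0, 0, 50). One block has the release groove, in a place that changes and is not reported: its centre is at jig y = 36, -16, -68 or -120. The groove is a gap 44 mm along the rail, open upwards and to both sides. In it sits a steel key 41 x 28 mm, its top 8 mm below the rail's top, 16 mm below when fully pressed. The rest of the rail is flat.
- post_top (a point): Top of a steel post, 16 dia, that stands just past the rail's left end (jig y 157); 65 mm above the table. The only thing of the jig higher than the rail: behind the rail (jig x above 23) nothing stands over 38 mm above the table.
- landing: The first block of the rail, at its left end next to the round post: solid, 40 mm along the rail (jig y 106..146) and 30 mm across. Origin at the centre of its underside, 30 mm below the rail's top; axes as the jig.
- plain_run: The second block of the rail, right after the first: solid, 44 mm long (jig y 62..106), 30 mm wide, never has the groove. Origin at the centre of its underside, 30 mm below the rail's top; axes as the jig.
- rail_start (a point): Centre of the top face of the rail's first block (jig x 0, y 126, height 50).
- rail_end (a point): Middle of the top edge of the rail's right-hand end (jig x 0, y -146, height 50).
- key (a joint): Travel of the spring key in the hidden groove: 0 up, 0.008 m pressed fully down. About 2 N starts it moving, about 8 N holds it fully down; it springs back when let go.
- jaw (a joint): Opening of the spring jaw at the board's far edge (jig x about 148): geared to the key, it moves away from the board as far as the key goes down, 0 shut to 0.008 m. It must be opened with the key, not by hand.
- board: Green circuit board 108 x 130 x 3 mm with parts up to 13 mm high, lying loose on the jig's base behind the rail. Origin at the centre of its underside, 20 mm above the table. To be left lying where it is.
- flux_bottle: a bystander: leave it alone. small capped bottle, 38 dia x 85 high, standing on the table beside the jig's right end. Origin at the centre of its underside.
- driver: a bystander: leave it alone. screwdriver 180 long lying on the table beside the jig's left end; origin below the shaft axis, long axis x.
- reel: a bystander: leave it alone. wire reel with grey plastic flanges, 64 dia x 54 high, standing on the table to the left. Origin at the centre of its underside.
- mouse: a bystander: leave it alone. black computer mouse 105x60x34 on a cardboard sheet to the right. Origin at the centre of its underside.
- parts_tray: a bystander: leave it alone. grey divided tray 110x160x35 at the far left. Origin at the centre of its underside.
- tin: a bystander: leave it alone. open brass tin 70 dia x 40 high to the right. Origin at the centre of its underside.
There are look-alikes about, which are no part of the job. What is meant by the board is not blue, and is the smaller of those in its own colour.

How it is judged:
By the outcome, as a careful person would: the job done as asked, in the order asked, and still so for the second after the job is handed in, while the arm keeps its last pose, push and grip.
It also fails if it takes over 67 s, if anything falls off the work surface, if the arm or the gripper's body presses on something with over 40 N, if the wrist force passes 120 N, or if a joint passes its speed limit or range.

## Working session

There is one attempt and no reset: what is moved stays moved. The work goes in short steps, Python scripts to look and compute and a shell command to move; the robot and the scene stay as the last step left them, time stands still between calls to the robot, and variables do not carry over. Pictures are saved under pics/ and viewed, at most 10 in all, crops included, and the job is handed in when it is done.

```bash
mkdir -p pics
python3 - <<'E'
from cell import ctrl
import cv2
for n in("scene","top"):
    im=ctrl.get_image(n); cv2.imwrite(f"pics/{n}0.png",im["pixels"][:,:,::-1])
    print(n,im["fx"],im["fy"],im["cx"],im["cy"],im["pose"],[k for k in im])
s=ctrl.read_state();print(s)
E
```

```text
scene 619.2720887803598 619.2720887803598 315.43906801660927 250.54257352596005 [[-4.01020233e-01 -7.51716521e-01  5.23550423e-01  1.24463371e+03]
 [ 9.16055708e-01 -3.32169468e-01  2.24734031e-01  3.08233965e+02]
 [ 4.97118145e-03  5.69724247e-01  8.21820887e-01  1.25199172e+03]
 [ 0.00000000e+00  0.00000000e+00  0.00000000e+00  1.00000000e+00]] ['pixels', 'fx', 'fy', 'cx', 'cy', 'pose']
top 532.0523801611151 532.0523801611151 319.3199004275755 240.36738944713264 [[ 8.04435079e-02  9.69448962e-01 -2.31727323e-01  1.48638867e+02]
 [-9.96758771e-01  7.84471901e-02 -1.78322737e-02 -4.11293667e+01]
 [ 8.90878113e-04  2.32410732e-01  9.72617323e-01  1.58217459e+03]
 [ 0.00000000e+00  0.00000000e+00  0.00000000e+00  1.00000000e+00]] ['pixels', 'fx', 'fy', 'cx', 'cy', 'pose']
{'clock': 0.1, 'qpos': array([ 1.12117702,  0.62926287,  0.0384256 ,  1.51826885, -0.026997  ,
        0.99626758, -0.02000248]), 'qd': array([-0.00127072, -0.00153705, -0.00047228, -0.00138248,  0.00049079,
       -0.00221187, -0.00090839]), 'tau': array([ 3.19379171e-03, -5.64534330e+01,  1.23041287e+00, -1.93972349e+01,
        1.12482818e-02,  5.45815434e-03,  2.34238416e-05]), 'eef_pos': array([ 243.23382757, -602.18072575,  230.47441774]), 'tool_rot': array([-3.13990332e+00,  8.54102541e-06,  3.83833949e-01]), 'force': array([ 0.59143489, -0.05572913,  0.70576388]), 'torque': array([-0.00452446, -0.01190619, -0.03018666]), 'gripper_force': 0.0, 'width': 85.51459499158348}
```

View pics/scene0.png

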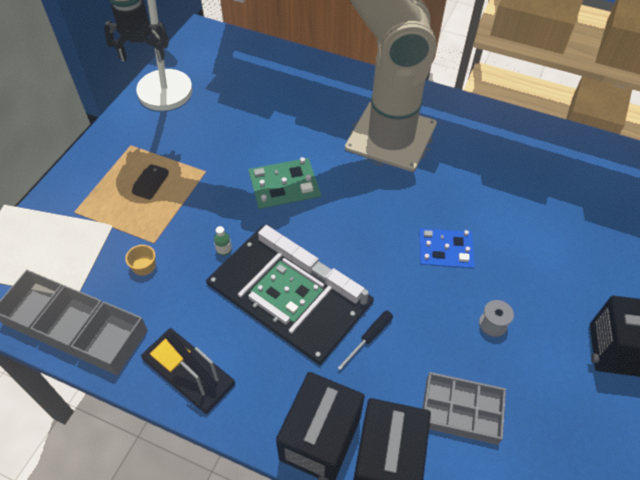

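View pics/top0.png

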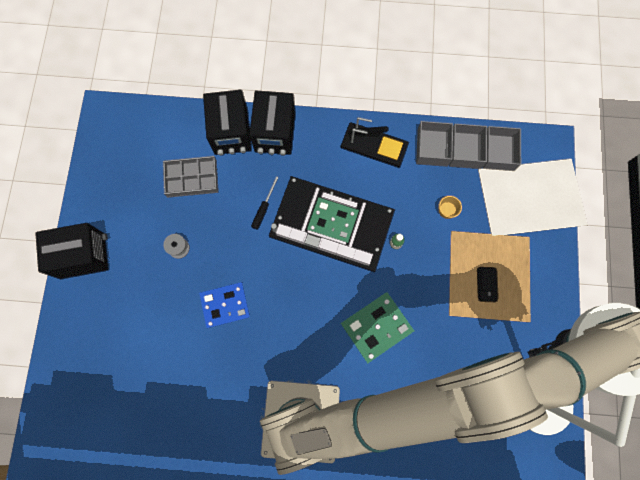

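The jig is black, at about (290,290) in scene and (333,222) in top, with the rail on the robot side. The post end is at about (363,297) in scene and (276,230) in top. Candidates for the board:
- Green board in the jig, scene (287,291): the smaller green one, so this is the one.
- Larger green board, scene (284,182).
- Blue board, scene (447,247).

Next is one close crop.

Run:
```python
import cv2,numpy as np
a=cv2.imread("pics/scene0.png")[215:315,245:378]; b=cv2.imread("pics/top0.png")[205:275,260:393]
f=lambda i:cv2.resize(i,None,fx=6,fy=6 if 0 else 3.4*6/6,interpolation=cv2.INTER_CUBIC)
a=cv2.resize(a,(798,340*1),interpolation=cv2.INTER_CUBIC);b=cv2.resize(b,(798,258),interpolation=cv2.INTER_CUBIC)
cv2.imwrite("pics/crop.png",np.vstack([a,b]))
```

```text
(no output)
```

View pics/crop.png

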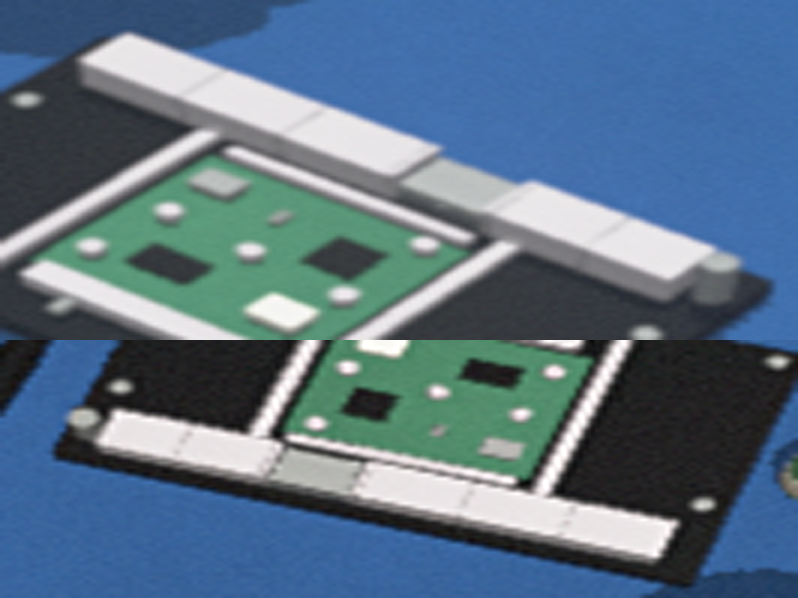

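The crop confirms the choice. The smaller green board lies in the jig, the rail is in front of it, and the round post is at scene (364,295) and top (274,227). The recessed grey key fills the block after the plain run, around scene (322,270) and top (313,241), which fits slot y=36. The next step casts the rail's top corners.

```bash
cat > h.py <<'E'
import numpy as np
from cell import ctrl
def cast(im,px,z):
    P=im["pose"]; d=P[:3,:3]@np.array([(px[0]-im["cx"])/im["fx"],-(px[1]-im["cy"])/im["fy"],-1]); o=P[:3,3]
    return o+d*(z-o[2])/d[2]
E
python3 - <<'E'
from h import *
S=ctrl.get_image("scene");T=ctrl.get_image("top")
s=lambda u,v:(245+u/6,215+v/3.4)
t=lambda u,v:(260+u/6,205+(v-340)/3.686)
m={}
for n,im,f,pts in(("S",S,s,[(715,250),(670,280),(125,33),(82,62),(532,183),(487,212),(440,150),(400,178)]),("T",T,t,[(117,410),(98,442),(680,520),(660,560),(284,442),(268,475),(370,458),(352,493)])):
    p=[cast(im,f(*q),50)[:2] for q in pts]
    for q in p: print(n,q.round(1))
    a=(p[0]+p[1])/2;b=(p[2]+p[3])/2
    print(n,"start end",a,b,"len",np.linalg.norm(a-b),"mid",(a+b)/2,"yaw",np.degrees(np.arctan2(*(a-b)[::-1]))-90, "groove",[np.dot((p[i]+p[i+1])/2-(a+b)/2,(a-b))/np.linalg.norm(a-b) for i in(4,6)])
print("post",cast(S,s(718,258),65),cast(T,t(84,416),65))
E
```

```text
S [530.2 122.6]
S [558.6 115.5]
S [ 457.6 -161.4]
S [ 487.7 -165.8]
S [509.   38.8]
S [537.5  32. ]
S [498.5  -4.5]
S [525.9  -9.4]
S start end [544.42215865 119.02703159] [ 472.65545023 -163.59983909] len 291.5963107905556 mid [508.53880444 -22.28640375] yaw -14.247834123845564 groove [np.float64(59.54313520301123), np.float64(15.751408294730147)]
T [554.2 109.4]
T [526.8 116.1]
T [ 485.9 -174.8]
T [ 452.7 -166.9]
T [534.2  24.3]
T [506.4  29.9]
T [524.4 -19.2]
T [494.9 -12.6]
T start end [540.48425008 112.76199129] [ 469.27145115 -170.83373982] len 292.40007085235123 mid [504.87785062 -29.03587426] yaw -14.095909238017 groove [np.float64(58.213497056224845), np.float64(13.928428518443557)]
post [544.41377067 128.11703258  65.        ] [543.92667403 123.5971228   65.        ]
```

```bash
python3 -m handwheel '[[[0,0,-7],[0,0,0],1],[[0,0,-7],[0,0,0],1],[[0,0,-7],[0,0,0],1],[[0,0,-7],[0,0,0],1]]'; python3 -m handwheel '[[[0,0,-7],[0,0,0],1],[[0,0,-7],[0,0,0],1],[[0,0,-7],[0,0,0],1],[[0,0,-4.8],[0,0,0],1],[[0,0,0],[0,0,0],1]]'
python3 - <<'E'
from h import *
s=ctrl.read_state();p=s["eef_pos"];print(s["clock"],p,s["tool_rot"],s["width"])
d=np.array([537.5,96.5,0])-p;print(d[0]*.2448+d[1]*.9696,d[0]*.9696-d[1]*.2448)
E
```

```text
clock: 0.53
eef_pos: [243.4, -602.5, 231.1]
tool_rot: [-3.141, -0.0, 0.879]
force: [-0.3, 0.1, -0.4]
width: 39.0
gripper_force: 0.0
clock: 0.95
eef_pos: [243.1, -602.6, 231.0]
tool_rot: [-3.142, -0.001, 1.324]
force: [-1.2, -1.0, -0.1]
width: -0.2
gripper_force: 0.0
0.95 [ 243.13452984 -602.62831524  231.00430934] [-3.14156054e+00 -7.15125151e-04  1.32449153e+00] -0.18952298136388063
749.9354815465149 114.27014829475189
```

```bash
R='' ; python3 -m handwheel '[[[0,0,0],[0.037,0.006,0],1],[[0,0,0],[0.037,0.006,0],1],[[0,0,0],[0.037,0.006,0],1],[[0,0,0],[0.037,0.006,0],1],[[0,0,0],[0.037,0.006,0],1]]'; python3 -m handwheel '[[[0,0,0],[0.037,0.006,0],1],[[0,0,0],[0.037,0.006,0],1],[[0,0,0],[0.037,0.006,0],1],[[0,0,0],[0.037,0.006,0],1],[[0,0,0],[0.037,0.006,0],1]]'; python3 -m handwheel '[[[0,0,0],[0.037,0.006,0],1],[[0,0,0],[0.037,0.006,0],1],[[0,0,0],[0.037,0.006,0],1],[[0,0,0],[0.037,0.006,0],1],[[0,0,0],[0.037,0.006,0],1]]'; python3 -m handwheel '[[[0,0,0],[0.037,0.006,0],1],[[0,0,0],[0.037,0.006,0],1],[[0,0,0],[0.037,0.006,0],1],[[0,0,0],[0.037,0.006,0],1],[[0,0,0],[0,0,0],1]]'
python3 - <<'E'
from h import *
s=ctrl.read_state();p=s["eef_pos"];print(s["clock"],p,s["tool_rot"],s["width"])
d=np.array([537.5,96.5,0])-p;print(d[0]*.2448+d[1]*.9696,d[0]*.9696-d[1]*.2448)
E
```

```text
clock: 1.37
eef_pos: [318.2, -429.1, 231.3]
tool_rot: [3.141, -0.0, 1.319]
force: [0.2, 0.5, -0.3]
width: 0.2
gripper_force: 0.0
clock: 1.78
eef_pos: [392.8, -257.2, 231.5]
tool_rot: [3.141, 0.0, 1.319]
force: [1.2, -0.4, 0.3]
width: -0.0
gripper_force: 0.0
clock: 2.2
eef_pos: [467.3, -85.1, 231.5]
tool_rot: [3.141, 0.0, 1.32]
force: [0.6, -1.2, 0.2]
width: -0.1
gripper_force: 0.0
clock: 2.62
eef_pos: [529.2, 60.4, 231.8]
tool_rot: [3.139, -0.007, 1.331]
force: [0.4, 0.3, 0.3]
width: -0.3
gripper_force: 0.0
2.6167 [529.1744545   60.42878926 231.8363098 ] [ 3.13916799 -0.00747409  1.33054082] -0.29576207787726055
37.01273946680624 -0.7577834725407655
```

```bash
python3 -m handwheel '[[[0,0,0],[0.034,0,0],1],[[0,0,0],[0,0,0.036],1],[[0,0,0],[0,0,0.036],1],[[0,0,0],[0,0,0.036],1],[[0,0,0],[0,0,0.034],1]]';python3 -m handwheel '[[[0,0,0],[0,0,0],1],[[0,0,0],[0,0,0],1],[[0,0,0],[0,0,0],1]]'
python3 - <<'E'
from h import *
import cv2
s=ctrl.read_state();p=s["eef_pos"];print(s["clock"],p,s["tool_rot"])
A=[]
for n,(x,y) in(("scene",(290,215)),("top",(255,190))):
    im=ctrl.get_image(n)
    c=im["pixels"][y:y+75,x:x+100,::-1]; cv2.imwrite(f"pics/{n}1.png",im["pixels"][:,:,::-1])
    A.append(cv2.resize(c,(400,300),interpolation=cv2.INTER_CUBIC))
    q=np.linalg.inv(im["pose"])@np.r_[p,1]; print(n,im["cx"]-q[0]/q[2]*im["fx"],im["cy"]+q[1]/q[2]*im["fy"])
cv2.imwrite("pics/c1.png",np.hstack([cv2.resize(a,(400,600)) if 0 else a for a in A]))
E
```

```text
clock: 3.03
eef_pos: [534.7, 83.6, 87.9]
tool_rot: [3.141, 0.0, 1.32]
force: [0.1, -0.1, -0.1]
width: -0.1
gripper_force: 0.0
clock: 3.28
eef_pos: [536.0, 84.0, 90.8]
tool_rot: [3.14, -0.001, 1.322]
force: [-0.9, -0.0, 0.4]
width: 0.0
gripper_force: 0.0
3.2833 [535.97099366  83.99097179  90.80568322] [ 3.13962737e+00 -9.66059222e-04  1.32170336e+00]
scene 348.2984403503053 275.0107687188827
top 286.5917046837382 227.01745201993788
```

View pics/c1.png

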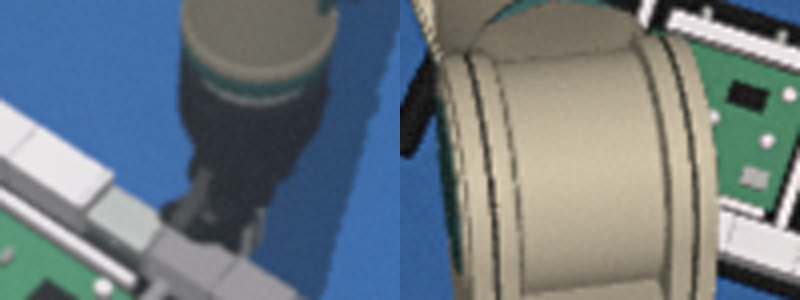

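The scene half shows the shut tips at about scene px (345,276), close to the predicted (348,275), above the left blocks of the rail. In the top view the arm hides the rail. I shift 11 mm towards the post and go down.

```bash
python3 -m handwheel '[[[0,0,0],[0.011,-0.0015,0],1],[[0,0,0],[0,0,0.015],1],[[0,0,0],[0,0,0.015],1],[[0,0,0],[0,0,0.005],1],[[0,0,0],[0,0,0],1]]';python3 -m handwheel '[[[0,0,0],[0,0,0.002],1],[[0,0,0],[0,0,0],1]]'
```

```text
clock: 3.8
eef_pos: [535.9, 95.4, 54.3]
tool_rot: [-3.141, 0.0, 1.323]
force: [-0.5, 0.7, 0.5]
width: 0.2
gripper_force: 0.0
clock: 3.97
eef_pos: [536.7, 95.1, 53.1]
tool_rot: [3.14, -0.001, 1.323]
force: [0.2, -0.3, -0.1]
width: -0.1
gripper_force: 0.0
```

```bash
python3 -m handwheel '[[[0,0,0],[0,0,0.002],1],[[0,0,0],[0,0,0],1]]';python3 -m handwheel '[[[0,0,0],[0,0,0],1],[[0,0,0],[0,0,0],1]]'
```

```text
clock: 4.13
eef_pos: [536.4, 94.8, 50.7]
tool_rot: [3.141, -0.0, 1.323]
force: [-0.5, 0.2, -0.2]
width: 0.1
gripper_force: 0.0
clock: 4.3
eef_pos: [536.3, 94.8, 50.6]
tool_rot: [3.141, -0.0, 1.323]
force: [0.4, -1.3, -0.1]
width: -0.4
gripper_force: 0.0
```

```bash
python3 -m handwheel '[[[0,0,0],[0,0,0.001],1],[[0,0,0],[0,0,0],1]]';python3 -m handwheel '[[[0,0,0],[0,0,0.001],1],[[0,0,0],[0,0,0],1]]'
```

```text
clock: 4.47
eef_pos: [536.3, 94.8, 50.1]
tool_rot: [3.141, -0.0, 1.323]
force: [-1.2, 0.3, 7.3]
width: -0.1
gripper_force: 3.5
clock: 4.63
eef_pos: [536.4, 94.8, 50.0]
tool_rot: [3.14, 0.0, 1.323]
force: [-3.8, -0.5, 15.9]
width: -0.5
gripper_force: 8.0
```

Contact came at z=50.0, the given rail height. I now slide along the rail at light force.

```bash
python3 -m handwheel '[[[0,0,0],[-0.004,0,-0.0003],1],[[0,0,0],[-0.004,0,0],1],[[0,0,0],[-0.004,0,0],1],[[0,0,0],[-0.004,0,0],1],[[0,0,0],[-0.004,0,0],1]]'
```

```text
clock: 5.05
eef_pos: [533.8, 78.7, 50.1]
tool_rot: [3.137, -0.006, 1.325]
force: [1.6, 5.9, 7.1]
width: 0.2
gripper_force: 3.4
```

```bash
python3 -m handwheel '[[[0,0,0],[-0.004,0,0.0003],1],[[0,0,0],[-0.004,0,0],1],[[0,0,0],[-0.004,0,0],1],[[0,0,0],[-0.004,0,0],1],[[0,0,0],[-0.004,0,0],1]]'
```

```text
clock: 5.47
eef_pos: [529.7, 60.0, 50.1]
tool_rot: [3.135, -0.007, 1.325]
force: [1.3, 6.5, 8.4]
width: 0.3
gripper_force: 4.3
```

```bash
python3 -m handwheel '[[[0,0,0],[-0.004,0,0],1],[[0,0,0],[-0.004,0,0],1],[[0,0,0],[-0.004,0,0],1],[[0,0,0],[0,0,0],1]]'
```

```text
clock: 5.8
eef_pos: [526.6, 47.3, 50.1]
tool_rot: [3.136, -0.006, 1.324]
force: [1.5, 4.8, 8.6]
width: 0.1
gripper_force: 4.6
```

```bash
python3 -m handwheel '[[[0,0,0],[-0.004,0,0],1],[[0,0,0],[-0.004,0,0],1],[[0,0,0],[-0.004,0,0],1],[[0,0,0],[-0.004,0,0],1],[[0,0,0],[-0.004,0,0],1]]'
```

```text
clock: 6.22
eef_pos: [521.9, 28.7, 50.0]
tool_rot: [3.135, -0.007, 1.325]
force: [2.0, 5.9, 6.9]
width: -0.1
gripper_force: 4.2
```

```bash
python3 -m handwheel '[[[0,0,0],[-0.003,0,0],1],[[0,0,0],[-0.003,0,0],1]]'
```

```text
clock: 6.38
eef_pos: [519.8, 22.0, 49.7]
tool_rot: [3.136, -0.005, 1.325]
force: [1.3, 1.0, 1.2]
width: 0.0
gripper_force: 0.0
```

```bash
python3 -m handwheel '[[[0,0,0],[-0.003,0,0],1],[[0,0,0],[0,0,0],1]]'
```

```text
clock: 6.55
eef_pos: [515.7, 15.1, 48.3]
tool_rot: [-3.141, 0.001, 1.322]
force: [-0.4, -0.5, -0.3]
width: 0.2
gripper_force: 0.0
```

It dropped into the groove (z 48.3, no force). I centre it, then press.

```bash
python3 -m handwheel '[[[0,0,0],[-0.005,0.001,0],1],[[0,0,0],[0,0,0.003],1],[[0,0,0],[0,0,0.003],1],[[0,0,0],[0,0,0.002],1],[[0,0,0],[0,0,0],1]]'
```

```text
clock: 6.97
eef_pos: [515.8, 10.6, 39.9]
tool_rot: [-3.141, 0.001, 1.322]
force: [-0.4, -2.6, 3.6]
width: -0.0
gripper_force: 1.7
```

```bash
python3 -m handwheel '[[[0,0,0],[0,0,0.002],1],[[0,0,0],[0,0,0.002],1],[[0,0,0],[0,0,0],1]]'
```

```text
clock: 7.22
eef_pos: [515.8, 10.6, 36.2]
tool_rot: [-3.141, 0.001, 1.322]
force: [-0.6, -2.3, 6.6]
width: -0.1
gripper_force: 3.0
```

```bash
python3 -m handwheel '[[[0,0,0],[0,0,0.002],1],[[0,0,0],[0,0,0.002],1],[[0,0,0],[0,0,0],1],[[0,0,0],[0,0,0],1]]'
```

```text
clock: 7.55
eef_pos: [515.9, 10.6, 33.9]
tool_rot: [3.141, 0.001, 1.322]
force: [-2.9, -2.7, 20.4]
width: 0.3
gripper_force: 10.2
```

```bash
python3 -m handwheel '[[[0,0,0],[0,0,0],1],[[0,0,0],[0,0,0],1],[[0,0,0],[0,0,0],1],[[0,0,0],[0,0,0],1]]'
python3 - <<'E'
from h import *
import cv2
im=ctrl.get_image("scene")["pixels"][:,:,::-1];a=cv2.imread("pics/scene0.png")
c=lambda i:cv2.resize(i[240:365,200:380],(400,278),interpolation=cv2.INTER_CUBIC)
cv2.imwrite("pics/end.png",np.hstack([c(a),c(im)]))
E
```

```text
clock: 7.88
eef_pos: [515.9, 10.6, 33.9]
tool_rot: [3.141, 0.001, 1.322]
force: [-3.7, -3.4, 20.6]
width: -0.3
gripper_force: 10.2
```

View pics/end.png

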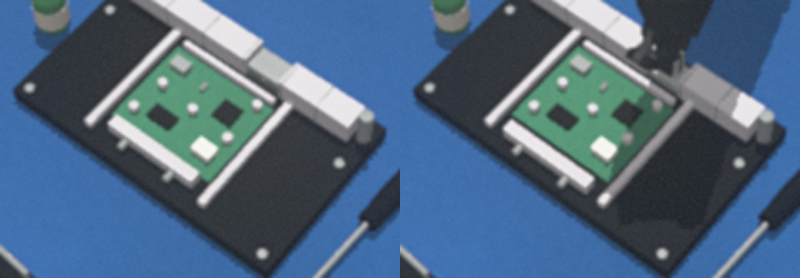

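The before and after crops show the jaw strip moved off the board's far edge: its left end went from (115,125) to (508-400,130), leaving a dark gap. The board, bottle and driver have not moved.

```bash
python3 -c "from cell import ctrl; print(ctrl.finish_job())"
```

```text
the job is handed in; nothing more can be done
None
```

The job is handed in with the key held fully down (tip at 33.9 mm, about 20 N) and the jaw open; the fingertip slid from the first block over the second into the groove at jig y = 36, and the board, bottle and driver look unmoved.

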